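# Spread the snap ring over the shaker's drive stub and hold it at the groove

### The job

The shaker's platform is off and its bearing sits on the drive stub. Take the snap-ring pliers from their stand by both handles, put the two tips down through the eyelets of the snap ring on the kit tray, squeeze the handles to the stop to spread the ring, lift it off and slide it, still spread, over the stub's end and gently down until it lies level in line with the groove just above the bearing's washer. Stop there and finish while holding: keep the pliers squeezed and the ring spread at the groove so that I can check it before it is let in, and leave the spare bearing, the jar and the screwdriver where they are.

Things in the scene. Friction and masses are not known exactly. Their poses are not given: they have to be found in the camera images.
- shaker: Orbital shaker without its platform, fixed: white case 240 (x) x 220 (y) mm, steel deck at height 70 mm, four posts 14 mm high near its corners. On the deck a dark crank disc, on it a bearing (outer diameter 68 mm, top at height 103 mm) with a support washer (50 mm in diameter, top at 105.5 mm), through both the vertical drive stub. Origin: centre of the underside, control panel at -x.
- groove (a point): Point on the vertical axis of the drive stub at mid-height of its ring groove, 108 mm above the bench, z up. The stub is 40 mm in diameter; the groove (37 mm in diameter, 5 mm wide) reaches from the washer's top face 2.5 mm below this point to 2.5 mm above it.
- stub_top (a point): Centre of the stub's top face, 14.5 mm above point groove; the stub's rim is chamfered 2.5 mm.
- tray: White service-kit tray, fixed, 170 (x) x 120 (y) mm, rim 12 mm high. Origin: centre of the underside. The snap ring lies on a raised seat (top 18 mm above the bench) near x = -40 mm, round a low 24 mm locating boss; the eyelets overhang the seat with 12 mm of free depth below them. The spare bearing lies near x = +44 mm.
- ring: Dark spring-steel snap ring, 3 mm thick, band 5.5 mm wide, 34 g, lying flat: a back bow and two sprung arms that end in lugs with eyelets. Spread by the pliers its inside is a circle of about 45 mm; relaxed it will not pass over the 40 mm stub. Origin: centre of that circle at the underside, +x towards the gap between the lugs, +y to the left eyelet, z up.
- ring_center (a point): Centre of the spread ring's circle at mid-thickness, 1.5 mm above the ring's origin; it belongs to the back bow, whose inside is 22.3 mm behind it (-x).
- eye_left (a point): Centre of the left (+y) eyelet at mid-thickness: a square through hole 6 x 6 mm in the lug. Relaxed it lies about x = 24.5, y = +7.3 mm from the ring's centre, spread to the pliers' stop about x = 26, y = +14.5 mm. Spreading takes up to about 6 N at each eyelet.
- eye_right (a point): The same for the right (-y) eyelet, at y = -7.3 mm relaxed, -14.5 mm spread.
- stand: Pale wooden pliers stand, fixed: block 60 (x) x 96 (y) x 72 mm on a foot 80 x 110 x 8 mm, a few short hex keys in its corners reaching 104 mm. The pliers stand nose down in its central pocket (12.5 x 30 mm, floor 8 mm above the bench) with little play: squeezed by more than about 7 mm at the handles they jam in it. Origin: centre of the underside.
- pliers: External snap-ring pliers, 180 mm long, 0.2 kg, standing upright, handles up: squeezing the handles spreads the tips. Origin: the pivot, 87 mm above the bench; z up towards the handles, x across the flat of the tool, y in the plane of the handles. The frame belongs to the +y half and turns 0.122 rad about x with its handle, from open to the stop. Held loosely they swing.
- plierhalf (a joint): Angle of the pliers in rad: 0 = handles open, tips together; 0.244 = squeezed to the stop screw, tips spread. A spring opens them: the handles need about 10 N at the grip points to begin to move and, with the ring on the tips, about 19 N to reach the stop; more force changes nothing. Squeezing 18 mm at the grip points spreads the tips by 19 mm.
- tip_a (a point): End of the pin on the +y half's nose: 3.2 mm in diameter, round end; a shoulder 6 mm above the end is too wide for the eyelets. The tips are 14 mm apart when open and 33 mm at the stop, about 1.5 mm nearer the pivot; there the pins splay outwards, so the sprung ring seats itself against the shoulders and does not slip off.
- tip_b (a point): The same on the other (-y) half.
- grip_a (a point): Grip point on the outer face of the +y handle's black sleeve (13 mm wide, 8 mm thick, 70 mm long), about 72 mm above the pivot and 27 mm below the handle's end. The outer faces are bowed (radius 100 mm). Widest across the two handles near here: about 50 mm open, 32 mm at the stop.
- grip_b (a point): The same on the -y handle.
- bearing: Bystander: spare bearing lying in the tray, outer diameter 68 mm, bore 40 mm, 15 mm high. Origin: centre of the underside.
- jar: Bystander: grey grease jar with a white cap, 60 mm in diameter, 55 mm high, upright on the bench. Origin: centre of the underside.
- driver: Bystander: screwdriver with a black handle, 190 mm long, lying on the bench. Origin: middle of its underside.
Mind the look-alikes: they are no part of the job. There is more than one size of the pliers; the job needs the middle-sized.

How it is judged:
On the way, in this order (a step that is already met when the one before it is completed fails the run):
1. both plier tips pass down through the ring's eyelets (((z of tip_a in the frame of eye_left below -0.0015 m and horizontal distance between tip_a and eye_left below 0.0045 m and z of tip_b in the frame of eye_right below -0.0015 m and horizontal distance between tip_b and eye_right below 0.0045 m) or (z of tip_a in the frame of eye_right below -0.0015 m and horizontal distance between tip_a and eye_right below 0.0045 m and z of tip_b in the frame of eye_left below -0.0015 m and horizontal distance between tip_b and eye_left below 0.0045 m))), for 0.1 s.
2. the ring, spread on the pliers' tips, is lifted clear of the tray (distance between eye_left and eye_right above 0.025 m and ((z of tip_a in the frame of eye_left below -0.0015 m and horizontal distance between tip_a and eye_left below 0.0045 m and z of tip_b in the frame of eye_right below -0.0015 m and horizontal distance between tip_b and eye_right below 0.0045 m) or (z of tip_a in the frame of eye_right below -0.0015 m and horizontal distance between tip_a and eye_right below 0.0045 m and z of tip_b in the frame of eye_left below -0.0015 m and horizontal distance between tip_b and eye_left below 0.0045 m)) and contact force between the fingers and pliers above 4 N and height (world z) of ring_center above 0.045 m), for 0.2 s.
At the end, for the whole second after the job is handed in: Ring round the stub: middle within 4 mm of its axis and 2 mm of the groove's mid-height, tilt under 0.1 rad, at rest; tips through the eyelets, these over 25 mm apart (15 relaxed, 29 at the stop); fingers hold the pliers with over 4 N; bystanders within 30 mm of their places (horizontal distance between ring_center and groove below 0.004 m and z of ring_center in the frame of groove between -0.002 and 0.002 m and angle between ring's own z axis and vertical below 0.1 rad and distance between eye_left and eye_right above 0.025 m and ((z of tip_a in the frame of eye_left below -0.0015 m and horizontal distance between tip_a and eye_left below 0.0045 m and z of tip_b in the frame of eye_right below -0.0015 m and horizontal distance between tip_b and eye_right below 0.0045 m) or (z of tip_a in the frame of eye_right below -0.0015 m and horizontal distance between tip_a and eye_right below 0.0045 m and z of tip_b in the frame of eye_left below -0.0015 m and horizontal distance between tip_b and eye_left below 0.0045 m)) and contact force between the fingers and pliers above 4 N and linear speed of ring below 0.02 m/s and distance of each of bearing, jar, driver from where it was at the start of the episode below 0.03 m); the arm keeps its last pose, push and grip.
It fails at once if the spare bearing, the jar or the screwdriver is pushed away (distance of any of bearing, jar, driver from where it was at the start of the episode above 0.03 m).
It fails at once if the ring or the pliers are pushed hard (over 30 N) against the shaker (contact force between any of ring, pliers and shaker above 30 N).
It also fails if it takes over 72 s, if anything falls off the work surface, if the arm or the gripper's body presses on something with over 40 N, if the wrist force passes 120 N, or if a joint passes its speed limit or range.

### The arm

A 6-joint arm with a two-finger parallel gripper is mounted at the origin on the work surface. World frame = base frame: x ahead of the robot, y to its left, z up, the work surface at z = 0. Lengths are in m, angles in rad, forces in N, time in s.
With the tool pointing down it reaches from about 0.275 to 0.75 m from the base axis. Payload 10.2 kg.
Tool frame: the origin (TCP) lies midway between the tips of the shut fingers; the grasp point (between the pads) lies 19 mm behind it; z points along the fingers, y is the line along which they close (so a half turn about z gives the same grasp; the last joint's range is limited). The gripper opens to 88 mm and grips with 3 to 60 N. Pads are 18 mm wide; open, the fingers measure 123 mm over their backs; the gripper's body (75 mm by 187 mm) begins 45 mm behind the grasp point.
Start: joints at [1.079, 0.313, 1.498, -0, 1.331, -0.223], TCP at [0.139, 0.506, 0.239] pointing down, gripper open.
Joint ranges: [-2.94, 2.94], [-0.97, 2.17], [0.19, 2.56], [-1.23, 4.37], [0.02, 3.11], [-2.88, 2.88]. Speed limits (rad/s): [2.39, 2.39, 3.01, 3.14, 3.14, 3.14].

### API

Orientations are given as a 3x3 rotation matrix whose columns are the frame's x, y, z axes.
In Python, from bench import * gives the robot as it stands.
- The arm moves only by the tool jog_arm, never from a script. Its argument "plan" is a list of rows, each a list of 7 numbers: the turn, a rotation vector about the tool's x, y, z in rad, then the shift along the tool's x, y, z in cm, then the closure, from -1 (fully open) to 1 (shut), so that 0 is half open. In form: [[ax, ay, az, dx, dy, dz, fingers], ...]. A call has 1 to 10 rows; each row is the pose to reach, as a shift and turn from the pose commanded when the call began, along the tool's axes at that moment; what a row does not reach only later rows make up. A row lasts 1/12 s, in which the tool goes at most 41.7 mm and 7.16 degrees, less where a joint would pass 70% of its speed; a pose out of reach is approached as far as the arm can. A call with a gripper value outside its range is refused whole. The fingers move at their own pace and stop on an object; "grip_force" is the grip in N (left out, the last holds). Time passes only in rows, so rows that repeat a pose let the fingers close. It gives the time, the measured TCP pose, the force, the opening and the grip force at its end, in the units of the state.
- sense(): the state, without advancing time (a new reading comes with each control period).
- grab_frame(name): name is "scene" or "top" or "wrist"; returns the picture (384x512x3 uint8, red, green, blue); there is no depth.
- camera_model(name): a dict with "intrinsics" (3x3 intrinsics, pixels), "R" (3x3) and "t" (3): a world point X has camera coordinates R X + t; the wrist camera has in their place "hand_eye" (4x4, takes a point from camera to tool coordinates, whose origin is the TCP and whose axes are the flange's). Camera axes: x right, y down, z forward; pixel columns grow to the right and rows downward; lengths in m; the calibration is good to about 2 mm. The wrist camera is an equidistant fisheye: a pixel r from the principal point sees the ray r / f radians off the axis. A picture is of the moment at which its call begins: read the wrist's pose just before it. camera_model takes no time and is no camera call.
- sign_off(): hands the job in; it is judged then, once.
The state is a dict: "time_s": time; "joint_pos": joint angles; "joint_velocities": joint speeds; "effort": joint torques, N m; "position": TCP position; "eef_rot": TCP orientation; "wrist_force": force on the tool from outside, world axes, zero at the start; "torque": the same for the moment, N m; "finger_gap": finger opening in m; "grasp_force": force on a finger pad.
Only numpy, scipy, OpenCV 4.12 (cv2) and the standard library are available. Lean on these libraries where they do the work, as an engineer would, in place of code of your own. Each camera call takes 0.05 s, during which the arm holds its last target. There are 200 camera calls.

## Working session

There is one attempt and no reset: what is moved stays moved. The work goes in short steps, Python scripts to look and compute and a tool call to move; the robot and the scene stay as the last step left them, time stands still between calls to the robot, and variables do not carry over. Pictures are saved under pics/ and viewed, at most 10 in all, crops included, and the job is handed in when it is done.

Besides the shell and the picture viewer there is one more tool, called after "Emit:" by a JSON object that holds its "fn" and its "kwargs", one argument or row to a line. jog_arm: Moves the arm, as the interface text tells. Its arguments: {"type":"object","properties":{"plan":{"type":"array"},"grip_force":{"type":"number"}},"required":["plan"]}

```bash
mkdir -p pics; ls
python3 - <<'E'
from bench import *
import cv2,numpy as np
np.set_printoptions(precision=4,suppress=True)
a=grab_frame("scene");b=grab_frame("top")
cv2.imwrite("pics/scene.png",a[:,:,::-1]);cv2.imwrite("pics/top.png",b[:,:,::-1])
for n in("scene","top","wrist"):print(n,camera_model(n))
print(sense())
E
```

```text
pics
scene {'intrinsics': array([[459.2929,   0.    , 255.3609],
       [  0.    , 459.2929, 185.3136],
       [  0.    ,   0.    ,   1.    ]]), 'R': array([[ 0.6596,  0.7516, -0.0092],
       [ 0.5829, -0.5193, -0.6249],
       [-0.4745,  0.4068, -0.7806]]), 't': array([-0.3816, -0.2573,  1.429 ])}
top {'intrinsics': array([[495.9684,   0.    , 262.1881],
       [  0.    , 495.9684, 190.5546],
       [  0.    ,   0.    ,   1.    ]]), 'R': array([[-0.0208, -0.9996,  0.0163],
       [-0.9953,  0.0192, -0.0946],
       [ 0.0942, -0.0182, -0.9954]]), 't': array([-0.0019,  0.5992,  1.3551])}
wrist {'intrinsics': array([[297.3186,   0.    , 252.1187],
       [  0.    , 297.3186, 188.42  ],
       [  0.    ,   0.    ,   1.    ]]), 'hand_eye': array([[ 0.0006, -0.9639, -0.2661,  0.0689],
       [ 1.    ,  0.0007, -0.0001,  0.0003],
       [ 0.0003, -0.2661,  0.9639, -0.1459],
       [ 0.    ,  0.    ,  0.    ,  1.    ]])}
{'time_s': 0.1, 'joint_pos': array([ 1.0786,  0.3134,  1.4983,  0.    ,  1.331 , -0.2234]), 'joint_velocities': array([ 0.0018, -0.0027, -0.0024, -0.0003,  0.0028, -0.0003]), 'effort': array([  0.0034, -40.2811, -25.2646,   0.0696,   0.0342,  -0.0001]), 'position': array([0.1393, 0.506 , 0.2382]), 'eef_rot': array([[-0.9641,  0.2656, -0.0005],
       [ 0.2656,  0.9641, -0.001 ],
       [ 0.0003, -0.0011, -1.    ]]), 'wrist_force': array([ 0.0372, -0.404 ,  0.9237]), 'torque': array([ 0.0157,  0.021 , -0.0234]), 'grasp_force': 0.0, 'finger_gap': 0.0880681017122018}
```

View pics/scene.png

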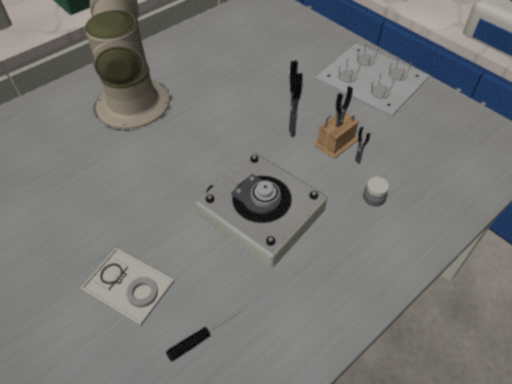

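View pics/top.png

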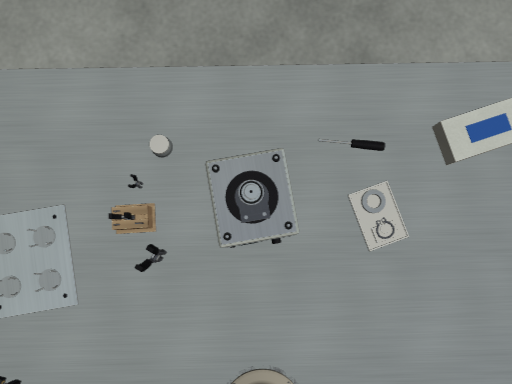

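```bash
cat > h.py <<'E'
from bench import *
import cv2,numpy as np
np.set_printoptions(precision=4,suppress=True)
CM={n:camera_model(n) for n in("scene","top","wrist")}
def ray(n,uv,s=None):
    c=CM[n];K=c["intrinsics"];u=np.array(uv,float)-K[:2,2]
    if n!="wrist":
        d=c["R"].T@np.r_[u/K[0,0],1];return -c["R"].T@c["t"],d
    r=np.hypot(*u);th=r/K[0,0];d=np.r_[u/max(r,1e-9)*np.sin(th),np.cos(th)]
    R=s["eef_rot"];H=c["hand_eye"];return R@H[:3,3]+s["position"],R@H[:3,:3]@d
def onz(n,uv,z,s=None):
    o,d=ray(n,uv,s);return o+d*(z-o[2])/d[2]
def proj(n,X,s=None):
    c=CM[n];K=c["intrinsics"]
    if n!="wrist":
        p=K@(c["R"]@np.array(X)+c["t"]);return p[:2]/p[2]
    H=c["hand_eye"];q=H[:3,:3].T@(s["eef_rot"].T@(np.array(X)-s["position"])-H[:3,3])
    th=np.arctan2(np.hypot(q[0],q[1]),q[2]);return K[:2,2]+K[0,0]*th*q[:2]/np.hypot(q[0],q[1])
def delta(P,R=None,s=None):
    "shift (cm) and turn in tool axes from sensed pose to P,R"
    s=s or sense();T=s["eef_rot"]
    d=T.T@(np.array(P)-s["position"])*100
    w=np.zeros(3) if R is None else cv2.Rodrigues(T.T@R)[0].ravel()
    return np.r_[w,d]
def down(yaw):  # tool y axis at world angle yaw
    y=np.array([np.cos(yaw),np.sin(yaw),0]);z=np.array([0,0,-1.]);return np.c_[np.cross(y,z),y,z]
E
python3 - <<'E'
from h import *
a=cv2.imread("pics/scene.png");b=cv2.imread("pics/top.png")
r=lambda im,x,y,w,h,k:cv2.resize(im[y:y+h,x:x+w],None,fx=k,fy=k,interpolation=cv2.INTER_CUBIC)
A=r(b,95,165,100,75,4);B=r(b,340,175,100,75,4);C=r(b,205,150,100,75,4);D=r(a,275,50,100,75+0,4)
cv2.imwrite("pics/crop.png",np.vstack([np.hstack([A,B]),np.hstack([C,D])]))
for n,uv,z in[("top",(133,218),.07),("top",(122,217),.18),("top",(378,216),.0),("top",(251,191),.1225)]:print(uv,onz(n,uv,z))
E
```

```text
(133, 218) [0.5279 0.3346 0.07  ]
(122, 217) [0.5261 0.3349 0.18  ]
(378, 216) [ 0.5227 -0.3423  0.    ]
(251, 191) [0.5896 0.0169 0.1225]
```

View pics/crop.png

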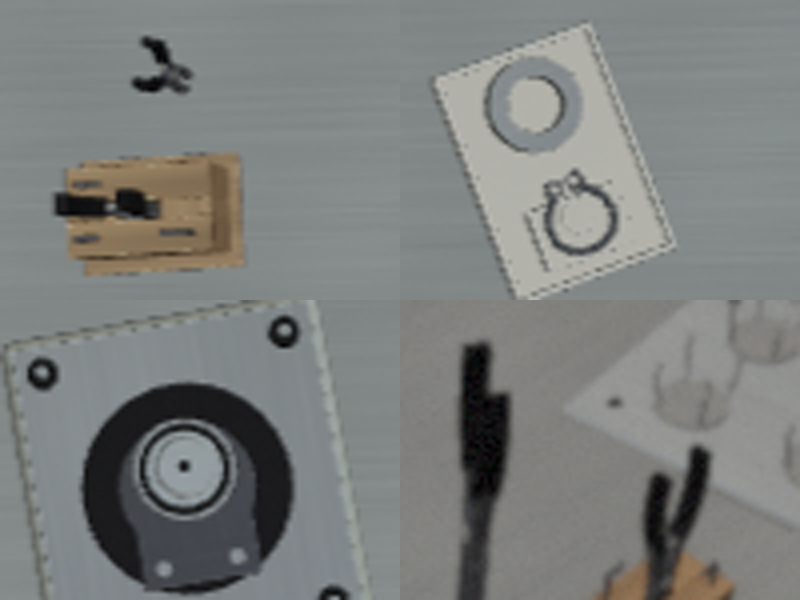

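Run:
```python
from h import *
print(delta([0.526,0.335,0.27],down(np.pi/2)))
for z in(.15,.22):print([onz("top",p,z) for p in((143,265),(153,249),(133,180))])
```

```text
[ -0.001   -0.0004  -0.2688 -41.8189  -6.2169  -3.1808]
[array([0.4066, 0.2899, 0.15  ]), array([0.4457, 0.265 , 0.15  ]), array([0.6208, 0.3156, 0.15  ])]
[array([0.41  , 0.2744, 0.22  ]), array([0.447 , 0.2509, 0.22  ]), array([0.6123, 0.2986, 0.22  ])]
```

Emit:
{"fn": "jog_arm", "kwargs": {
  "plan": [
    [0,0,-0.269,-41.8,-6.2,-3.2,-1],
    [0,0,-0.269,-41.8,-6.2,-3.2,-1],
    [0,0,-0.269,-41.8,-6.2,-3.2,-1],
    [0,0,-0.269,-41.8,-6.2,-3.2,-1],
    [0,0,-0.269,-41.8,-6.2,-3.2,-1],
    [0,0,-0.269,-41.8,-6.2,-3.2,-1],
    [0,0,-0.269,-41.8,-6.2,-3.2,-1],
    [0,0,-0.269,-41.8,-6.2,-3.2,-1],
    [0,0,-0.269,-41.8,-6.2,-3.2,-1],
    [0,0,-0.269,-41.8,-6.2,-3.2,-1]
  ]
}}

```text
time_s: 0.93
position: [0.5128, 0.3406, 0.2693]
eef_rot: [[-1.0, -0.0, -0.001], [-0.0, 1.0, -0.0], [0.001, -0.0, -1.0]]
wrist_force: [-0.1, 0.4, -0.2]
finger_gap: 0.0882
grasp_force: 0.0
```

Emit:
{"fn": "jog_arm", "kwargs": {
  "plan": [
    [0,0,0,0,0,0,-1],
    [0,0,0,0,0,0,-1],
    [0,0,0,0,0,0,-1]
  ]
}}

```text
time_s: 1.18
position: [0.5107, 0.3421, 0.269]
eef_rot: [[-1.0, -0.0, -0.001], [-0.0, 1.0, -0.0], [0.001, -0.0, -1.0]]
wrist_force: [-0.1, 0.5, -0.5]
finger_gap: 0.0878
grasp_force: 0.0
```

Run:
```python
from h import *
s=sense();im=grab_frame("wrist");print(s["time_s"],s["position"],s["eef_rot"],s["joint_pos"])
np.save("s1.npy",s,allow_pickle=True)
cv2.imwrite("pics/w1.png",im[:,:,::-1])
print(proj("wrist",[.526,.335,.07],s))
```

```text
1.1833 [0.5107 0.3421 0.269 ] [[-1.     -0.0002 -0.0011]
 [-0.0002  1.     -0.0002]
 [ 0.0011 -0.0002 -1.    ]] [ 0.3998  0.5003  1.1477  0.0003  1.4948 -1.1713]
[245.8321 179.6984]
```

View pics/w1.png

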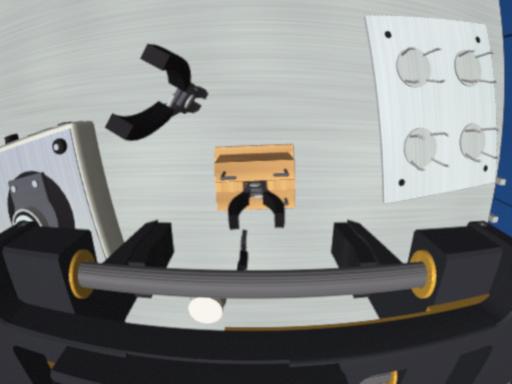

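Run:
```python
from h import *
s=np.load("s1.npy",allow_pickle=True).item()
im=cv2.imread("pics/w1.png")
g=im.max(2)[170:240,215:300]
m=(g<60).astype(np.uint8)
for r in range(0,70,2):print(170+r,"".join(".#"[v] for v in m[r]))
for uv,z in[((236,226),.186),((277,226),.186),((256,187),.095)]:print(uv,onz("wrist",uv,z,s))
# wood block outline
h=cv2.cvtColor(im,cv2.COLOR_BGR2HSV);w=cv2.inRange(h,(8,90,60),(25,255,255))
c=max(cv2.findContours(w,0,2)[0],key=cv2.contourArea);print(cv2.minAreaRect(c),cv2.approxPolyDP(c,5,True).reshape(-1,2))
```

```text
170 .....................................................................................
172 .....................................................................................
174 ........#............................................................................
176 .....................................................................................
178 .....................................................................................
180 .....................................................................................
182 ..................................#...........####...................................
184 ...............................................###...................................
186 ................................##............####...................................
188 ................................................###..................................
190 ..............................#####.............####.................................
192 ............................########............#######..............................
194 ................
[... 1665 characters left out ...]
........................
232 .............................##......................................................
234 .............................#.......................................................
236 ............................##.......................................................
238 ............................##.......................................................
(236, 226) [0.5374 0.3291 0.186 ]
(277, 226) [0.5374 0.3633 0.186 ]
(256, 187) [0.5283 0.3468 0.095 ]
((254.28924560546875, 176.75657653808594), (62.813087463378906, 79.86726379394531), 88.21009063720703) [[292 145]
 [215 148]
 [218 209]
 [228 209]
 [244 182]
 [264 180]
 [282 202]
 [286 198]
 [283 207]
 [294 206]]
```

Emit:
{"fn": "jog_arm", "kwargs": {
  "plan": [
    [0,0,-0.03,-1.9,0.4,0,-1],
    [0,0,-0.03,-1.9,0.4,3,-1],
    [0,0,-0.03,-1.9,0.4,6,-1],
    [0,0,-0.03,-1.9,0.4,6,-1],
    [0,0,-0.03,-1.9,0.4,6,-1]
  ]
}}

```text
time_s: 1.65
position: [0.5289, 0.3465, 0.2094]
eef_rot: [[-0.999, -0.032, -0.002], [-0.032, 0.999, -0.001], [0.002, -0.001, -1.0]]
wrist_force: [0.2, 0.4, 0.9]
finger_gap: 0.0884
grasp_force: 0.0
```

Run:
```python
from h import *
s=sense();im=grab_frame("wrist");print(s["time_s"],s["position"],s["eef_rot"])
np.save("s2.npy",s,allow_pickle=True)
bgr=im[:,:,::-1].copy();cv2.imwrite("pics/w2.png",bgr)
cv2.imwrite("pics/w2c.png",cv2.resize(bgr[150:350,160:360],None,fx=3,fy=3))
print([proj("wrist",[.53,.3465+d,.186],s) for d in(-.02,0,.02)],s["position"]);
print(proj("wrist",s["position"]-[0,0,.019],s))
```

```text
1.65 [0.5289 0.3465 0.2094] [[-0.9995 -0.0317 -0.0021]
 [-0.0317  0.9995 -0.0008]
 [ 0.0021 -0.0007 -1.    ]]
[array([218.8192, 223.6996]), array([251.2452, 224.8286]), array([283.6201, 225.6679])] [0.5289 0.3465 0.2094]
[251.3575 225.9548]
```

View pics/w2c.png

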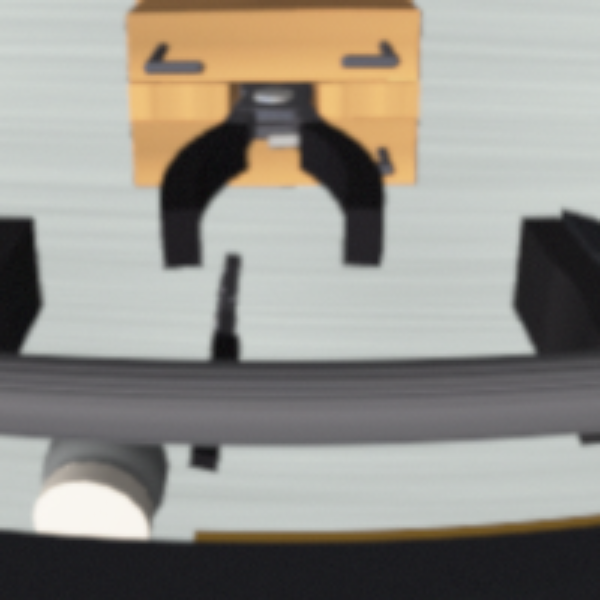

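Emit:
{"fn": "jog_arm", "kwargs": {
  "plan": [
    [0,0,0,-0.35,0,2.5,-1],
    [0,0,0,-0.35,0,5,-1],
    [0,0,0,-0.35,0,6.9,-1],
    [0,0,0,-0.35,0,6.9,-1],
    [0,0,0,-0.35,0,6.9,-0.1],
    [0,0,0,-0.35,0,6.9,-0.1],
    [0,0,0,-0.35,0,6.9,-0.1]
  ],
  "grip_force": 7
}}

```text
time_s: 2.28
position: [0.5345, 0.3465, 0.143]
eef_rot: [[-1.0, -0.03, 0.004], [-0.03, 1.0, 0.001], [-0.004, 0.001, -1.0]]
wrist_force: [0.5, -0.1, 0.9]
finger_gap: 0.0702
grasp_force: 0.0
```

Emit:
{"fn": "jog_arm", "kwargs": {
  "plan": [
    [0,0,0,0,0,0,1],
    [0,0,0,0,0,0,1],
    [0,0,0,0,0,0,1],
    [0,0,0,0,0,0,1],
    [0,0,0,0,0,0,1],
    [0,0,0,0,0,0,1]
  ],
  "grip_force": 7
}}

```text
time_s: 2.78
position: [0.5339, 0.3461, 0.1409]
eef_rot: [[-1.0, -0.03, 0.001], [-0.03, 1.0, 0.0], [-0.001, 0.0, -1.0]]
wrist_force: [0.2, -0.1, 3.1]
finger_gap: 0.0494
grasp_force: 7.0
```

Emit:
{"fn": "jog_arm", "kwargs": {
  "plan": [
    [0,0,0,0,0,-0.5,1],
    [0,0,0,0,0,-1.5,1],
    [0,0,0,0,0,-3,1],
    [0,0,0,0,0,-4.5,1],
    [0,0,0,0,0,-6,1],
    [0,0,0,0,0,-8,1],
    [0,0,0,0,0,-10,1],
    [0,0,0,0,0,-11,1],
    [0,0,0,0,0,-11,1]
  ],
  "grip_force": 8
}}

```text
time_s: 3.53
position: [0.5343, 0.3463, 0.2532]
eef_rot: [[-1.0, -0.03, 0.004], [-0.03, 1.0, 0.002], [-0.004, 0.001, -1.0]]
wrist_force: [0.3, 0.5, -2.2]
finger_gap: 0.049
grasp_force: 8.0
```

Run:
```python
from h import *
s=sense();b=cv2.imread("pics/top.png")
# ring & tray from the first top image
roi=b[175:260,335:420];g=cv2.cvtColor(roi,cv2.COLOR_BGR2GRAY)
t=cv2.inRange(cv2.cvtColor(b,cv2.COLOR_BGR2HSV),(10,8,150),(40,60,255));t[:,:330]=0;t[:,425:]=0
c=max(cv2.findContours(t,0,2)[0],key=cv2.contourArea);r=cv2.minAreaRect(c);print(r)
for p in cv2.boxPoints(r):print(onz("top",p,.012))
print(onz("top",(485+97)/4 and (340+(582-400)/4,175+217/4),.02), s["position"],s["finger_gap"])
print("driver",onz("top",(325,141),.01),onz("top",(385,146),.01))
```

```text
((378.374267578125, 215.35745239257812), (60.02971649169922, 41.65145492553711), 69.14553833007812)
[ 0.5841 -0.2573  0.012 ]
[ 0.6242 -0.3697  0.012 ]
[ 0.4644 -0.423   0.012 ]
[ 0.4253 -0.3114  0.012 ]
[ 0.4845 -0.3567  0.02  ] [0.5343 0.3463 0.2532] 0.04896865057542501
driver [ 0.7397 -0.1968  0.01  ] [ 0.7221 -0.3685  0.01  ]
```

Emit:
{"fn": "jog_arm", "kwargs": {
  "plan": [
    [0,0,0,0,0,-2.5,1],
    [0,0,0,0,-1,-5,1],
    [0,0,0,0.1,-4,-5,1],
    [0,0,0,0.2,-7.5,-5,1],
    [0,0,0,0.2,-11,-5,1],
    [0,0,0,0.3,-14.5,-5,1],
    [0,0,0,0.4,-18,-5,1],
    [0,0,0,0.4,-21.5,-5,1],
    [0,0,0,0.5,-25,-5,1],
    [0,0,0,0.6,-28.5,-5,1]
  ]
}}

```text
time_s: 4.37
position: [0.5357, 0.0593, 0.2994]
eef_rot: [[-1.0, -0.03, -0.002], [-0.03, 1.0, 0.0], [0.002, 0.0, -1.0]]
wrist_force: [0.2, 0.6, -2.6]
finger_gap: 0.0493
grasp_force: 8.0
```

Emit:
{"fn": "jog_arm", "kwargs": {
  "plan": [
    [0,0,0,0.1,-3.5,0,1],
    [0,0,0,0.1,-7,0,1],
    [0,0,0,0.2,-10.5,0,1],
    [0,0,0,0.3,-14,0,1],
    [0,0,0,0.4,-17.5,0,1],
    [0,0,0,0.4,-21,0,1],
    [0,0,0,0.5,-24.5,0,1],
    [0,0,0,0.6,-28,0,1],
    [0,0,0,0.7,-31.5,0,1],
    [0,0,0,0.8,-34,0,1]
  ]
}}

```text
time_s: 5.2
position: [0.5378, -0.2818, 0.2988]
eef_rot: [[-1.0, -0.029, -0.002], [-0.029, 1.0, 0.001], [0.002, 0.001, -1.0]]
wrist_force: [0.8, 0.6, -2.7]
finger_gap: 0.0493
grasp_force: 8.0
```

Emit:
{"fn": "jog_arm", "kwargs": {
  "plan": [
    [0,0,0,0,-2,0,1],
    [0,0,-0.1,0,-4,0,1],
    [0,0,-0.17,0,-5,0,1],
    [0,0,-0.17,0,-5,0,1],
    [0,0,-0.17,0,-5,0,1],
    [0,0,-0.17,0,-5,0,1]
  ]
}}

```text
time_s: 5.7
position: [0.5401, -0.3282, 0.3]
eef_rot: [[-0.98, -0.197, -0.001], [-0.197, 0.98, 0.001], [0.0, 0.001, -1.0]]
wrist_force: [0.4, 0.1, -3.1]
finger_gap: 0.0491
grasp_force: 8.0
```

Run:
```python
from h import *
s=sense();im=grab_frame("wrist");print(s["time_s"],s["position"],s["eef_rot"],s["joint_pos"],s["finger_gap"])
np.save("s3.npy",s,allow_pickle=True)
bgr=im[:,:,::-1].copy();cv2.imwrite("pics/w3.png",bgr)
print(proj("wrist",[.4856,-.355,.02],s),proj("wrist",s["position"]-[0,0,.132],s))
cv2.imwrite("pics/w3c.png",cv2.resize(bgr[20:320,130:420],None,fx=2,fy=2,interpolation=cv2.INTER_CUBIC))
```

```text
5.7 [ 0.5401 -0.3282  0.3   ] [[-0.9803 -0.1974 -0.0007]
 [-0.1974  0.9803  0.0009]
 [ 0.0005  0.001  -1.    ]] [-0.7312  0.5338  1.0176  0.0002  1.5914 -2.5007] 0.04905877912738834
[240.6387 115.4654] [251.4157 180.5178]
```

View pics/w3c.png

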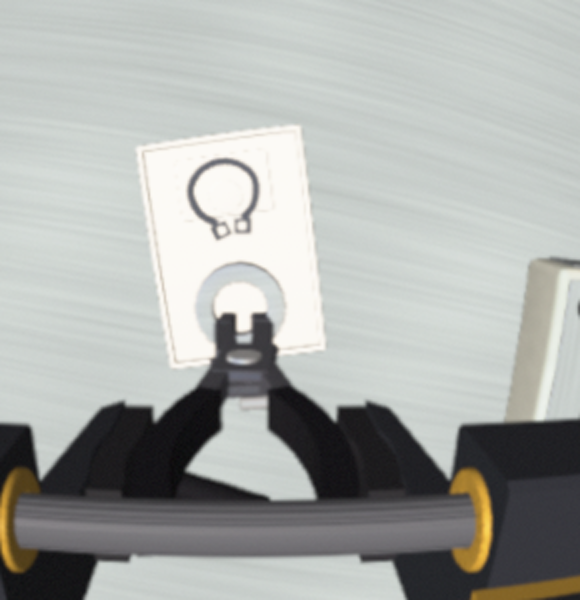

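Run:
```python
from h import *
s=np.load("s3.npy",allow_pickle=True).item()
bgr=cv2.imread("pics/w3.png")
x0,y0=218,90;roi=bgr[y0:150,x0:270];g=cv2.cvtColor(roi,cv2.COLOR_BGR2GRAY)
G=cv2.resize(g,None,fx=4,fy=4,interpolation=cv2.INTER_CUBIC)
for r in range(38,54):print(y0+r," ".join("%3d"%v for v in g[r,14:40]))
m=(G<150).astype(np.uint8)
cs,h=cv2.findContours(m,cv2.RETR_CCOMP,2)
q=lambda p,z=.0195:onz("wrist",(np.array(p)+.5)/4-.5+[x0,y0],z,s)
for c,hh in zip(cs,h[0]):
    a=cv2.contourArea(c)
    if a<20:continue
    M=cv2.moments(c);p=(M["m10"]/M["m00"],M["m01"]/M["m00"]);print(a,hh[3],np.array(p)/4+[x0,y0],q(p))
# band points (upper part): circle fit in world
ys,xs=np.nonzero(m[:36*4]);P=np.array([q(p)[:2] for p in zip(xs[::5],ys[::5])])
A=np.c_[2*P,np.ones(len(P))];k=np.linalg.lstsq(A,(P**2).sum(1),rcond=None)[0];print("circle",k[:2],np.sqrt(k[2]+k[:2]@k[:2]))
```

```text
128 111 122 143 170 196 217 229 234 236 242 248 248 247 246 243 237 234 226 191 136 110 115 152 214 243 249
129 119 107 107 115 132 165 210 233 243 244 244 248 249 249 241 217 197 190 173 145 124 117 142 202 240 249
130 163 132 116 109 109 125 166 212 230 224 222 240 249 248 238 189 160 177 188 184 169 140 136 193 239 248
131 224 195 162 133 113 113 142 179 182 162 171 222 246 248 238 194 176 218 234 234 220 171 141 192 239 248
132 247 241 223 183 136 115 132 161 173 169 166 194 237 247 238 198 193 234 246 246 234 183 143 193 238 249
133 250 248 241 209 146 124 161 210 227 226 208 181 220 243 238 198 191 233 246 246 232 179 143 192 238 248
134 250 249 242 200 135 127 185 237 247 246 233 186 193 233 235 196 173 210 229 229 211 162 139 192 239 248
135 250 249 245 219 148 123 173 234 248 248 238 196 169 212 230 195 156 165 179 180 168 146 145 198 240 248
136 250 250 248 237 183 129 151 216 242 241 223 180 160 203 230 218 190 185 187 187 185 182 190 223 245 249
137 250 250 249 245 221 152 136 177 210 206 186 179 202 230 242 241 236 234 235 235 235 235 236 243 248 249
138 249 250 250 248 237 185 134 139 164 182 205 227 240 247 248 248 248 248 248 248 248 248 248 249 249 250
139 250 250 250 249 245 223 168 168 201 227 240 246 248 249 249 250 250 249 250 250 250 250 250 250 250 250
140 249 249 250 249 248 241 226 230 240 246 248 249 250 250 250 250 250 249 250 249 250 250 250 249 250 250
141 250 250 249 250 249 248 246 247 248 249 249 250 250 250 250 250 250 250 250 250 250 250 249 250 250 250
142 250 250 250 250 249 249 249 249 250 250 250 250 250 250 250 250 250 250 250 250 250 250 250 250 250 250
143 250 250 250 250 250 249 249 250 250 250 250 249 250 250 250 250 250 250 250 250 250 249 250 250 250 250
3126.0 -1 [240.9015 116.0246] [ 0.4859 -0.3551  0.0195]
circle [ 0.4858 -0.3539] 0.02302181845747326
```

Run:
```python
from h import *
s=np.load("s3.npy",allow_pickle=True).item()
A=onz("wrist",(240.2,134.6),.0195,s);B=onz("wrist",(250.6,132.7),.0195,s)
C=np.r_[.4858,-.3545,.0195];m=(A+B)/2
print(A,B,np.linalg.norm(A-B),m,np.linalg.norm(m-C),np.degrees(np.arctan2(*(B-A)[[1,0]])),np.degrees(np.arctan2(*(m-C)[[1,0]])))
# tips: dark blobs
for a,b in(((244,178),(261,178)),):
    for z in(.162,.168,.175):print(z,onz("wrist",a,z,s),onz("wrist",b,z,s))
bgr=cv2.imread("pics/w3.png");g=cv2.cvtColor(bgr,cv2.COLOR_BGR2GRAY)
for r in range(168,196):print(r,"".join(".#"[int(v<110)] for v in g[r,230:280]))
```

```text
[ 0.5128 -0.3503  0.0195] [ 0.5072 -0.3362  0.0195] 0.015146474532207707 [ 0.51   -0.3433  0.0195] 0.026650609758086904 111.69896440106012 24.91633132299974
0.162 [ 0.5405 -0.3356  0.162 ] [ 0.5372 -0.3192  0.162 ]
0.168 [ 0.5391 -0.3357  0.168 ] [ 0.5359 -0.3197  0.168 ]
0.175 [ 0.5374 -0.3358  0.175 ] [ 0.5343 -0.3202  0.175 ]
168 ..................................................
169 ..................................................
170 ..................................................
171 ..................................................
172 ..................................................
173 ..................................................
174 ..................................................
175 ..................................................
176 ..................................................
177 ............#####..........######.................
178 ...........#######.........######.................
179 ..........########.........#######................
180 ........##########.........########...............
181 ........##########.........#########..............
182 ........##########.........#########..............
183 ........##########.........#########..............
184 ........##########........##########..............
185 ........##########........##########..............
186 ........##########........##########..............
187 ........##########........##########..............
188 ........##########........##########..............
189 ........##########........##########..............
190 ........##########........##########..............
191 ........###########.......##########..............
192 ........#############################.............
193 .........#############################............
194 .........##############################...........
195 .........##########.....###############...........
```

Emit:
{"fn": "jog_arm", "kwargs": {
  "plan": [
    [0,0,-0.09,1,-0.3,1,1],
    [0,0,-0.19,2,-0.6,3,1],
    [0,0,-0.19,3,-0.9,5,1],
    [0,0,-0.19,3,-0.9,7,1],
    [0,0,-0.19,3,-0.9,9,1],
    [0,0,-0.19,3,-0.9,11,1],
    [0,0,-0.19,3,-0.9,12,1],
    [0,0,-0.19,3,-0.9,12,1],
    [0,0,-0.19,3,-0.9,12,1],
    [0,0,-0.19,3,-0.9,12,1]
  ]
}}

```text
time_s: 6.58
position: [0.513, -0.344, 0.182]
eef_rot: [[-0.925, -0.38, 0.002], [-0.38, 0.925, -0.002], [-0.001, -0.002, -1.0]]
wrist_force: [-0.3, 0.8, -3.1]
finger_gap: 0.0495
grasp_force: 8.0
```

Run:
```python
from h import *
s=sense();im=grab_frame("wrist");print(s["time_s"],s["position"],s["eef_rot"],s["joint_pos"],s["finger_gap"])
np.save("s4.npy",s,allow_pickle=True)
bgr=im[:,:,::-1].copy();cv2.imwrite("pics/w4.png",bgr)
p=proj("wrist",[.51,-.343,.02],s);t=proj("wrist",s["position"]-[0,0,.132],s);print(p,t)
x,y=int(p[0])-40,int(p[1])-50
print(x,y)
cv2.imwrite("pics/w4c.png",cv2.resize(bgr[y:y+80,x:x+80],None,fx=7,fy=7,interpolation=cv2.INTER_CUBIC))
```

```text
6.5833 [ 0.513 -0.344  0.182] [[-0.9248 -0.3804  0.0017]
 [-0.3804  0.9248 -0.0017]
 [-0.0009 -0.0022 -1.    ]] [-0.7801  0.5602  1.2796 -0.      1.2995 -2.7412] 0.04945374275523784
[253.833  171.2351] [251.7669 180.2277]
213 121
```

View pics/w4c.png

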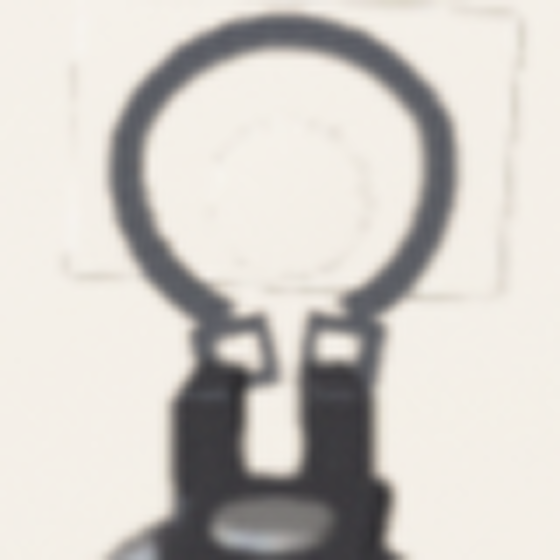

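Run:
```python
from h import *
s=np.load("s4.npy",allow_pickle=True).item()
bgr=cv2.imread("pics/w4.png");g=cv2.cvtColor(bgr,cv2.COLOR_BGR2GRAY)
for r in range(164,184):print(r," ".join("%3d"%v for v in g[r,238:270]))
R=s["eef_rot"];T=lambda X:R.T@(X-s["position"])*1000
for uv,z in[((247,170.3),.0195),((261.8,170),.0195),((252.4,173.5),.056),((252.4,173.5),.050)]:X=onz("wrist",uv,z,s);print(uv,z,X,T(X))
```

```text
164 132 102  96  95  93  92 100 129 181 225 235 234 233 237 239 240 240 240 236 231 231 231 220 177 127  99  96  95  95 100 124 166
165 188 141 109  96  93  92  98 124 174 214 215 199 199 224 237 240 240 238 222 186 180 196 201 184 141 103  95  98 111 139 180 219
166 227 197 152 111  95  94  98 111 133 146 139 128 145 199 234 240 239 234 203 141 116 126 134 134 117  98  93 103 131 180 220 235
167 237 225 183 127  98  95  97 100 105 106 106 106 123 184 230 239 239 229 187 126 109 116 113 109 104  98  96  97 109 148 206 235
168 237 218 155 107  96 100 111 124 133 148 155 143 124 164 221 237 238 226 179 130 145 171 172 163 150 133 113  98  96 130 195 234
169 237 216 149 103  97 116 152 185 201 218 222 193 137 150 208 235 237 220 164 135 183 224 230 228 219 190 146 105 101 138 201 235
170 237 221 161 109 102 135 192 226 234 237 235 211 145 135 195 233 236 214 151 138 194 232 238 238 234 212 154 106 108 155 213 236
171 238 225 175 114  97 125 183 222 231 233 233 217 160 131 182 229 234 210 144 132 184 222 227 227 224 199 140 102 112 169 221 237
172 239 231 191 117  81  95 131 164 182 198 
[... 1140 characters left out ...]
239
181  88  61  61  61  61  60  61  58  57  97 180 232 239 240 239 239 228 183 108  66  60  61  60  60  60  59  60  83 152 216 236 240
182  88  61  60  61  62  60  60  57  62 108 187 232 239 240 240 239 234 200 119  69  61  60  59  60  59  60  61  83 151 217 236 239
183  88  63  60  60  60  59  59  59  69 121 195 233 240 240 240 240 235 207 130  73  60  60  61  60  60  60  58  84 151 216 236 240
(247, 170.3) 0.0195 [ 0.5119 -0.35    0.0195] [  3.4287  -4.797  162.5334]
(261.8, 170) 0.0195 [ 0.5056 -0.3357  0.0195] [  3.7756  10.8869 162.4985]
(252.4, 173.5) 0.056 [ 0.5054 -0.3465  0.056 ] [  8.084    0.8879 126.0166]
(252.4, 173.5) 0.05 [ 0.5066 -0.346   0.05  ] [  6.7479   0.8947 132.0178]
```

Emit:
{"fn": "jog_arm", "kwargs": {
  "plan": [
    [0,0,0,0,0.23,0.5,1],
    [0,0,0,0,0.23,1.5,1],
    [0,0,0,0,0.23,2.2,1],
    [0,0,0,0,0.23,2.5,1],
    [0,0,0,0,0.23,2.5,1],
    [0,0,0,0,0.23,2.5,1]
  ]
}}

```text
time_s: 7.13
position: [0.5116, -0.3418, 0.1553]
eef_rot: [[-0.925, -0.38, -0.0], [-0.38, 0.925, 0.0], [0.0, 0.0, -1.0]]
wrist_force: [-1.0, -0.6, -1.7]
finger_gap: 0.0487
grasp_force: 8.0
```

Run:
```python
from h import *
s=sense();im=grab_frame("wrist");print(s["time_s"],s["position"],s["wrist_force"],s["finger_gap"])
np.save("s5.npy",s,allow_pickle=True)
bgr=im[:,:,::-1].copy();cv2.imwrite("pics/w5.png",bgr)
t=proj("wrist",s["position"]-[0,0,.133],s);print(t)
x,y=int(t[0])-40,int(t[1])-35
print(x,y)
cv2.imwrite("pics/w5c.png",cv2.resize(bgr[y:y+60,x:x+80],None,fx=10,fy=10,interpolation=cv2.INTER_CUBIC))
```

```text
7.1333 [ 0.5116 -0.3418  0.1553] [-0.9854 -0.5732 -1.6563] 0.04871596526477436
[251.4214 180.1244]
211 145
```

View pics/w5c.png

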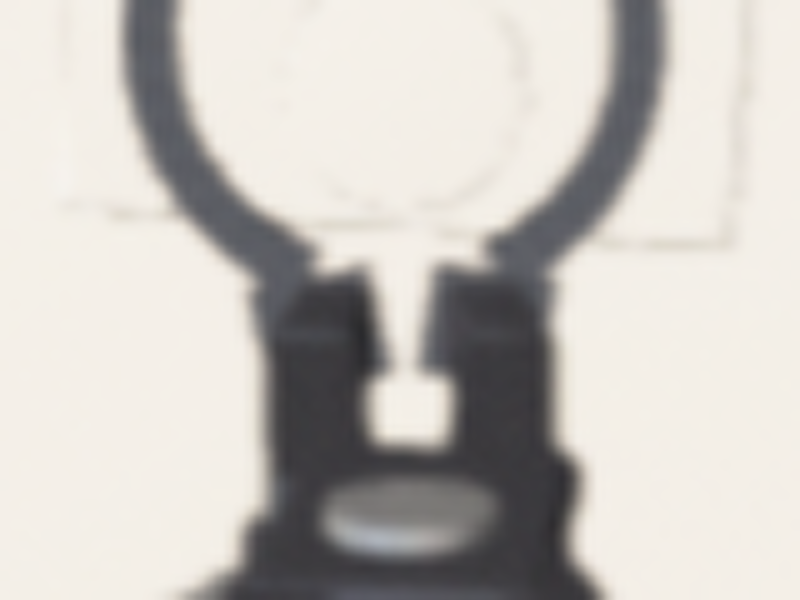

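Run:
```python
from h import *
s=np.load("s5.npy",allow_pickle=True).item()
bgr=cv2.imread("pics/w5.png");g=cv2.cvtColor(bgr,cv2.COLOR_BGR2GRAY)
for r in range(169,186):print(r," ".join("%3d"%v for v in g[r,235:268]))
R=s["eef_rot"];T=lambda X:R.T@(X-s["position"])*1000
for r,z in[(171.5,.0195),(176.7,.0195),(182,.0195),(172.6,.0283),(172.6,.0223),(175.5,.0283),(178.5,.0283)]:print(r,z,T(onz("wrist",(251.5,r),z,s)))
for p in([.5128,-.3503,.0195],[.5072,-.3362,.0195],):print(T(np.array(p)),proj("wrist",p,s))
```

```text
169  93  94  94  94  97 112 139 179 220 237 239 239 239 239 240 240 240 240 239 237 234 233 232 216 163 112  94  96  96  93  92  97 119
170 102  97  94  93  92  94 108 153 209 234 235 231 230 234 239 240 240 240 237 232 227 227 228 213 166 119  97  94  96  96  97 118 162
171 136 105  95  94  93  94 112 161 209 221 208 184 188 217 236 239 240 238 227 194 163 164 179 184 164 131 102  95  95  98 117 158 209
172 188 135 100  92  94  94  98 127 149 143 129 120 146 202 234 240 240 236 216 155 111 104 111 117 111  99  88  88  91  99 131 186 226
173 212 160 109  93  92  88  82  84  87  81  78  82 111 179 229 239 239 236 211 144  98  84  78  77  75  74  73  76  82  89 111 164 218
174 199 136  97  92  90  80  67  64  65  65  63  62  84 153 217 237 239 233 201 131  88  75  67  66  65  63  62  65  73  87 109 165 220
175 205 134  96  90  83  72  62  61  60  59  59  55  69 136 207 235 238 229 185 121  85  73  67  63  61  60  58  60  66  79 112 173 225
176 216 150 101  87  75  65  61  60  61  58  56  51  63 125 200 235 237 226 177 115  84  74  70  64  62  61  59  60  62  72 115 186 232
177 220 162 
[... 901 characters left out ...]
60  58  59  59  58  58  59  83 150 216
184 237 218 153  88  63  59  58  59  60  57  60  69 121 194 233 239 239 239 239 235 206 129  72  61  60  59  59  60  60  59  82 151 216
185 237 219 153  87  62  60  58  61  60  60  58  72 125 196 234 239 240 240 239 236 207 129  71  59  59  60  60  59  58  57  83 151 215
171.5 0.0195 [  7.8891   0.025  135.8135]
176.7 0.0195 [  2.713    0.0256 135.8125]
182 0.0195 [ -2.6065   0.0261 135.8114]
172.6 0.0283 [  8.7287   0.0426 127.0137]
172.6 0.0223 [  7.412    0.0307 133.0134]
175.5 0.0283 [  5.9324   0.0429 127.0131]
178.5 0.0283 [  3.0265   0.0432 127.0125]
[  2.0668  -8.398  135.8095] [242.8492 177.3455]
[  1.8832   6.7722 135.8146] [258.4287 177.5349]
```

Emit:
{"fn": "jog_arm", "kwargs": {
  "plan": [
    [0,0,0,0,0,-0.3,1],
    [0,0,0,-0.05,-0.06,-0.3,1],
    [0,0,0,-0.05,-0.06,-0.3,1],
    [0,0,0,-0.05,-0.06,-0.3,1]
  ]
}}

```text
time_s: 7.52
position: [0.5124, -0.3422, 0.1587]
eef_rot: [[-0.925, -0.38, 0.0], [-0.38, 0.925, -0.0], [-0.0, -0.0, -1.0]]
wrist_force: [-0.1, -0.4, -2.8]
finger_gap: 0.0491
grasp_force: 8.0
```

Emit:
{"fn": "jog_arm", "kwargs": {
  "plan": [
    [0,0,0,0,0,0.2,1],
    [0,0,0,0,0,0.3,1],
    [0,0,0,0,0,0.4,1],
    [0,0,0,0,0,0.45,1],
    [0,0,0,0,0,0.45,1]
  ]
}}

```text
time_s: 7.93
position: [0.5122, -0.3421, 0.1538]
eef_rot: [[-0.925, -0.38, -0.0], [-0.38, 0.925, 0.0], [0.0, 0.0, -1.0]]
wrist_force: [0.5, -0.3, -2.3]
finger_gap: 0.0494
grasp_force: 8.0
```

Emit:
{"fn": "jog_arm", "kwargs": {
  "plan": [
    [0,0,0,0,0,0.1,1],
    [0,0,0,0,0,0.15,1],
    [0,0,0,0,0,0.15,1],
    [0,0,0,0,0,0.15,1]
  ]
}}

```text
time_s: 8.27
position: [0.5123, -0.3421, 0.1525]
eef_rot: [[-0.925, -0.38, 0.0], [-0.38, 0.925, -0.0], [-0.0, -0.0, -1.0]]
wrist_force: [1.2, 0.5, -1.5]
finger_gap: 0.0488
grasp_force: 8.0
```

Emit:
{"fn": "jog_arm", "kwargs": {
  "plan": [
    [0,0,0,0,0,0.1,1],
    [0,0,0,0,0,0.15,1],
    [0,0,0,0,0,0.15,1],
    [0,0,0,0,0,0.15,1]
  ]
}}

```text
time_s: 8.6
position: [0.5123, -0.3421, 0.151]
eef_rot: [[-0.925, -0.38, -0.0], [-0.38, 0.925, 0.0], [0.0, 0.0, -1.0]]
wrist_force: [-0.7, -0.3, -0.9]
finger_gap: 0.049
grasp_force: 8.0
```

Run:
```python
from h import *
s=sense();im=grab_frame("wrist");print(s["time_s"],s["position"],s["wrist_force"])
np.save("s6.npy",s,allow_pickle=True)
bgr=im[:,:,::-1].copy();cv2.imwrite("pics/w6.png",bgr)
f=lambda n:cv2.cvtColor(cv2.imread(n),cv2.COLOR_BGR2GRAY)
G=f("pics/w6.png")
def tm(A,x,y,w,h):
    r=cv2.matchTemplate(cv2.resize(G[y-6:y+h+6,x-6:x+w+6],None,fx=8,fy=8,interpolation=2),cv2.resize(A[y:y+h,x:x+w],None,fx=8,fy=8,interpolation=2),5)
    _,v,_,p=cv2.minMaxLoc(r);return v,p[0]/8-6,p[1]/8-6
for n in("pics/w4.png","pics/w5.png"):print(n,"rivet",tm(f(n),238,190,26,14),"handle",tm(f(n),225,205,55,15))
print("ring",tm(f("pics/w5.png"),220,130,62,36), proj("wrist",[.486,-.3545,.0195],s)-proj("wrist",[.486,-.3545,.0195],np.load("s5.npy",allow_pickle=True).item()))
for r in range(167,187):print(r," ".join("%3d"%v for v in G[r,235:268]))
```

```text
8.6 [ 0.5123 -0.3421  0.151 ] [-0.7203 -0.2705 -0.8599]
pics/w4.png rivet (0.9944943189620972, 0.125, 0.5) handle (0.9800704717636108, -0.375, 0.625)
pics/w5.png rivet (0.9952192902565002, 0.0, -0.125) handle (0.9953213334083557, 0.0, 0.0)
ring (0.9857430458068848, 0.625, -0.125) [0.5973 0.0677]
167  94  95 108 138 168 194 208 218 222 224 227 230 234 234 231 226 227 230 233 235 235 235 235 235 234 233 227 209 165 123 100  95  95
168  92  92  92  97 115 151 190 218 229 234 236 237 238 237 231 222 221 225 227 225 221 221 222 219 215 201 180 147 112  96  93  94  95
169  92  93  93  94  96 106 134 171 214 234 239 240 240 239 238 235 234 236 236 235 234 234 234 231 211 161 121 104  95  94  93  94  96
170 101  95  95  94  93  92  98 123 179 225 237 238 237 236 239 240 240 240 239 236 233 233 235 234 211 143 101  93  95  95  95  96 116
171 127 103  96  93  93  94  98 127 178 219 226 223 213 219 235 240 240 240 238 224 198 198 211 219 196 145 107  94  93  96  99 117 160
172 179 135 106  95  93  94  98 122 151 166 160 143 144 185 228 239 240 240 236 212 151 125 128 137 134 116 100  89  89  93
[... 1216 characters left out ...]
  60  59  84 151 216
182 237 219 155  87  63  60  61  60  60  58  57  55  61  93 130 170 211 212 171 137 108  76  63  60  61  60  60  60  59  59  82 151 216
183 237 219 154  88  63  60  60  60  61  59  58  58  86 143 187 216 231 229 216 197 159 100  66  59  59  59  59  59  59  59  83 151 216
184 237 218 153  87  61  59  59  62  59  57  57  68 116 185 226 236 238 238 236 231 198 126  71  59  58  60  60  59  59  60  82 151 216
185 237 219 153  87  62  60  58  60  58  61  58  72 125 196 233 239 239 240 239 236 207 129  72  60  60  59  60  61  59  58  83 150 216
186 237 218 152  86  61  61  61  62  60  58  59  72 121 193 232 239 240 240 240 235 204 121  66  61  60  58  61  61  60  57  82 151 216
```

Emit:
{"fn": "jog_arm", "kwargs": {
  "plan": [
    [0,0,0,0,0,0.1,1],
    [0,0,0,0,0,0.2,1],
    [0,0,0,0,0,0.25,1],
    [0,0,0,0,0,0.25,1],
    [0,0,0,0,0,0.25,1]
  ]
}}

```text
time_s: 9.07
position: [0.5123, -0.3422, 0.1486]
eef_rot: [[-0.925, -0.38, 0.0], [-0.38, 0.925, -0.0], [-0.0, -0.0, -1.0]]
wrist_force: [-0.8, 0.5, -2.0]
finger_gap: 0.0489
grasp_force: 8.0
```

Run:
```python
from h import *
s=sense();im=grab_frame("wrist");print(s["time_s"],s["position"],s["wrist_force"])
np.save("s7.npy",s,allow_pickle=True)
bgr=im[:,:,::-1].copy();cv2.imwrite("pics/w7.png",bgr)
f=lambda n:cv2.cvtColor(cv2.imread(n),cv2.COLOR_BGR2GRAY)
G=f("pics/w7.png")
def tm(A,x,y,w,h):
    r=cv2.matchTemplate(cv2.resize(G[y-6:y+h+6,x-6:x+w+6],None,fx=8,fy=8,interpolation=2),cv2.resize(A[y:y+h,x:x+w],None,fx=8,fy=8,interpolation=2),5)
    _,v,_,p=cv2.minMaxLoc(r);return v,p[0]/8-6,p[1]/8-6
for n in("pics/w6.png","pics/w5.png"):print(n,"rivet",tm(f(n),238,190,26,14),"handle",tm(f(n),225,205,55,15))
print("ring",tm(f("pics/w6.png"),220,130,62,36), proj("wrist",[.486,-.3545,.0195],s)-proj("wrist",[.486,-.3545,.0195],np.load("s6.npy",allow_pickle=True).item()))
```

```text
9.0667 [ 0.5123 -0.3422  0.1486] [-0.844   0.4572 -2.0441]
pics/w6.png rivet (0.9959205389022827, 0.125, 0.0) handle (0.9980157017707825, 0.0, 0.125)
pics/w5.png rivet (0.9957854151725769, 0.125, 0.0) handle (0.9910256266593933, 0.125, 0.125)
ring (0.9943006634712219, 0.0, 0.25) [0.0803 0.3376]
```

Emit:
{"fn": "jog_arm", "kwargs": {
  "plan": [
    [0,0,0,0,0,0,1],
    [0,0,0,0,0,0,1],
    [0,0,0,0,0,0,1],
    [0,0,0,0,0,0,1],
    [0,0,0,0,0,0,1],
    [0,0,0,0,0,0,1],
    [0,0,0,0,0,0,1]
  ],
  "grip_force": 35
}}

```text
time_s: 9.7
position: [0.5124, -0.3423, 0.1487]
eef_rot: [[-0.925, -0.38, 0.0], [-0.38, 0.925, -0.0], [-0.0, -0.001, -1.0]]
wrist_force: [1.1, -1.6, 1.8]
finger_gap: 0.0312
grasp_force: 35.0
```

Emit:
{"fn": "jog_arm", "kwargs": {
  "plan": [
    [0,0,0,0,0,0,1],
    [0,0,0,0,0,0,1],
    [0,0,0,0,0,0,1]
  ]
}}

```text
time_s: 9.95
position: [0.5124, -0.3422, 0.1486]
eef_rot: [[-0.925, -0.38, 0.0], [-0.38, 0.925, -0.0], [-0.0, -0.0, -1.0]]
wrist_force: [0.7, -1.7, 0.3]
finger_gap: 0.0311
grasp_force: 35.0
```

Run:
```python
from h import *
s=sense();im=grab_frame("wrist");print(s["time_s"],s["position"],s["wrist_force"],s["finger_gap"])
np.save("s8.npy",s,allow_pickle=True)
bgr=im[:,:,::-1].copy();cv2.imwrite("pics/w8.png",bgr)
cv2.imwrite("pics/w8c.png",cv2.resize(bgr[130:210,200:300],None,fx=7,fy=7,interpolation=cv2.INTER_CUBIC))
```

```text
9.95 [ 0.5124 -0.3422  0.1486] [ 0.7352 -1.7208  0.3369] 0.03110842793616681
```

View pics/w8c.png

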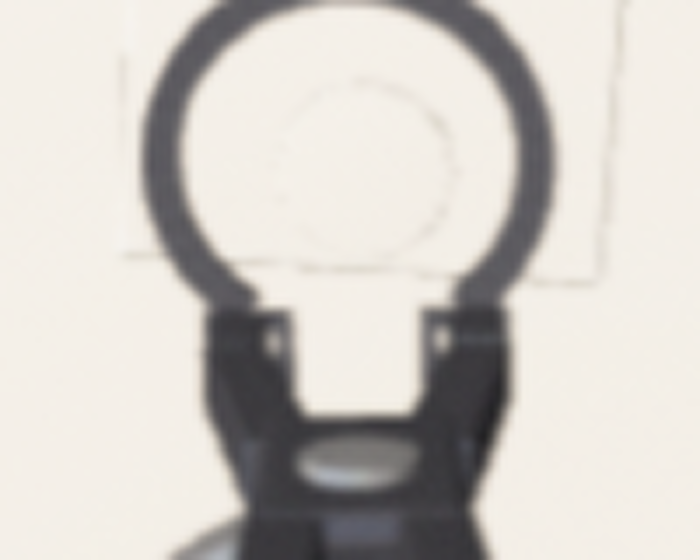

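Emit:
{"fn": "jog_arm", "kwargs": {
  "plan": [
    [0,0,0,0,0,-0.2,1],
    [0,0,0,0,0,-0.5,1],
    [0,0,0,0,0,-1,1],
    [0,0,0,0,0,-2,1],
    [0,0,0,0,0,-4,1],
    [0,0,0,0,0,-6,1],
    [0,0,0,0,0,-9,1],
    [0,0,0,0,0,-12,1],
    [0,0,0,0,0,-14,1],
    [0,0,0,0,0,-14,1]
  ]
}}

```text
time_s: 10.83
position: [0.513, -0.3427, 0.2939]
eef_rot: [[-0.925, -0.381, 0.006], [-0.381, 0.925, -0.006], [-0.003, -0.008, -1.0]]
wrist_force: [0.2, -0.3, -2.4]
finger_gap: 0.0311
grasp_force: 35.0
```

Emit:
{"fn": "jog_arm", "kwargs": {
  "plan": [
    [0,0,0,0,0,0,1],
    [0,0,0,0,0,0,1],
    [0,0,0,0,0,0,1]
  ]
}}

```text
time_s: 11.08
position: [0.5119, -0.3418, 0.2866]
eef_rot: [[-0.925, -0.38, -0.002], [-0.38, 0.925, 0.002], [0.001, 0.003, -1.0]]
wrist_force: [-0.4, -0.3, -2.2]
finger_gap: 0.031
grasp_force: 35.0
```

Run:
```python
from h import *
s=sense();im=grab_frame("wrist");print(s["time_s"],s["position"],s["wrist_force"],s["finger_gap"],s["joint_pos"])
np.save("s9.npy",s,allow_pickle=True)
bgr=im[:,:,::-1].copy();cv2.imwrite("pics/w9.png",bgr)
g=cv2.cvtColor(bgr,cv2.COLOR_BGR2GRAY)
b8=cv2.cvtColor(cv2.imread("pics/w8.png"),cv2.COLOR_BGR2GRAY)
for r in range(112,182,2):print(r,"".join(".#"[int(v<120)] for v in g[r,200:300]),"".join(".#"[int(v<120)] for v in b8[r,200:300]))
# stub from the first top picture
b=cv2.imread("pics/top.png")[175:215,225:280];G=cv2.cvtColor(b,cv2.COLOR_BGR2GRAY)
for r in range(0,38):print(175+r," ".join("%3d"%v for v in G[r,8:46]))
```

```text
11.0833 [ 0.5119 -0.3418  0.2866] [-0.428  -0.3154 -2.2273] 0.03095262827553239 [-0.7788  0.4972  1.1078  0.      1.54   -2.7397]
112 .................................................................................................... ....................................................................................................
114 .................................................................................................... ....................................................................................................
116 .................................................................................................... ....................................................................................................
118 .................................................................................................... ....................................................................................................
120 .................................................................................................... .........................................
[... 11467 characters left out ...]
  71  71  70  70  70  71  71  70  72  73  71  72  71  72  72  71  64  37  27
209  27  28  27  28  27  30  50  70  70  71  71  71  70  70  70  70  69  71  71  71  71  70  70  71  72  72  71  72  73  71  70  69  70  70  70  64  43  27
210  29  26  27  27  27  26  48  73  71  70  70  71  70  70  70  70  70  71  72  72  70  70  70  71  70  70  69  70  70  70  70  71  71  70  70  68  54  27
211  26  26  27  26  26  26  45  71  69  69  70  70  70  70  69  70  70  70  72  71  71  70  70  70  70  71  70  70  70  71  71  71  72  72  72  73  68  28
212  27  27  27  27  26  25  42  68  69  69  69  69  70  69  69  71  69  69  71  71  71  71  70  70  70  71  70  71  72  84 111 122 110  73  72  72  62  26
```

```bash
cat >> h.py <<'E'
def band(gray,rows=range(130,166),lo=200,hi=300,mid=250):
    "subpixel midline of the dark band, left and right, per row"
    out=[]
    for r in rows:
        w=np.clip(200-gray[r].astype(float),0,None)
        for a,b in((lo,mid),(mid,hi)):
            k=np.arange(a,b);q=w[a:b]
            if q.sum()>100:out.append((q@k/q.sum(),r))
    return np.array(out)
def circ(P):
    A=np.c_[2*P,np.ones(len(P))];k=np.linalg.lstsq(A,(P**2).sum(1),rcond=None)[0];return k[0],k[1],np.sqrt(k[2]+k[:2]@k[:2])
E
python3 - <<'E'
from h import *
for n,dz in(("8",.1291),("9",.1291),("9",.127),("9",.132)):
    s=np.load(f"s{n}.npy",allow_pickle=True).item();g=cv2.cvtColor(cv2.imread(f"pics/w{n}.png"),cv2.COLOR_BGR2GRAY)
    b=band(g);R=s["eef_rot"]
    P=np.array([R.T@(onz("wrist",p,s["position"][2]-dz,s)-s["position"]) for p in b])*1000
    L,Rr=P[::2],P[1::2]
    print(n,dz,"circle",np.array(circ(P[:,:2])),"width@max",(Rr-L)[:,1].max(),"back",np.array(circ(P[:36,:2])))
    k=g[118:136,250].astype(float);w=np.clip(200-k,0,None);print(" bow row",w@np.arange(118,136)/w.sum(),R.T@(onz("wrist",(250,w@np.arange(118,136)/w.sum()),s["position"][2]-dz,s)-s["position"])*1000)
E
```

```text
8 0.1291 circle [26.8895 -2.0568 24.9502] width@max 50.14967014992622 back [25.6755 -2.1783 25.66  ]
 bow row 126.6438596491228 [ 51.7011  -1.352  129.0925]
9 0.1291 circle [28.4735 -0.8458 24.8145] width@max 49.6375548364244 back [27.0725 -0.6626 25.6176]
 bow row 125.19668246445498 [ 53.0402  -1.3521 129.167 ]
9 0.127 circle [28.78   -0.8349 24.6251] width@max 49.25864842801556 back [27.3897 -0.6531 25.422 ]
 bow row 125.19668246445498 [ 53.1591  -1.3373 127.0672]
9 0.132 circle [28.0503 -0.8609 25.0761] width@max 50.16080654327469 back [26.6345 -0.6758 25.8876]
 bow row 125.19668246445498 [ 52.8759  -1.3725 132.0667]
```

Emit:
{"fn": "jog_arm", "kwargs": {
  "plan": [
    [0,0,0.02,-1,1.2,-1.3,1],
    [0,0,0.06,-3,3.7,-1.3,1],
    [0,0,0.1,-5.2,6.5,-1.3,1],
    [0,0,0.14,-7.4,9.3,-1.3,1],
    [0,0,0.18,-9.6,12.1,-1.3,1],
    [0,0,0.22,-11.8,14.9,-1.3,1],
    [0,0,0.26,-14,17.7,-1.3,1],
    [0,0,0.3,-16.2,20.3,-1.3,1],
    [0,0,0.34,-18,22.5,-1.3,1],
    [0,0,0.37,-19.5,24.4,-1.3,1]
  ]
}}

```text
time_s: 11.97
position: [0.6, -0.04, 0.3005]
eef_rot: [[-1.0, -0.019, -0.002], [-0.019, 1.0, 0.001], [0.002, 0.001, -1.0]]
wrist_force: [-0.3, -1.1, -3.1]
finger_gap: 0.031
grasp_force: 35.0
```

Run:
```python
from h import *
s=sense();print(s["position"]);print(delta([.618,.019,.30],down(np.pi/2)))
```

```text
[ 0.6    -0.04    0.3005]
[ 0.0007 -0.0016  0.0194 -1.9166  5.8643  0.0511]
```

Emit:
{"fn": "jog_arm", "kwargs": {
  "plan": [
    [0,0,0.02,-0.6,2,0,1],
    [0,0,0.02,-1.3,4,0,1],
    [0,0,0.02,-1.9,5.5,0,1],
    [0,0,0.02,-1.9,5.8,0,1],
    [0,0,0.02,-1.9,5.8,0,1],
    [0,0,0.02,-1.9,5.8,0,1],
    [0,0,0.02,-1.9,5.8,0,1]
  ]
}}

```text
time_s: 12.55
position: [0.6174, 0.0151, 0.3013]
eef_rot: [[-1.0, 0.001, -0.001], [0.001, 1.0, -0.0], [0.001, -0.0, -1.0]]
wrist_force: [0.4, 0.2, -2.1]
finger_gap: 0.0312
grasp_force: 35.0
```

Run:
```python
from h import *
s=sense();im=grab_frame("wrist");print(s["time_s"],s["position"],s["wrist_force"],s["finger_gap"],s["joint_pos"]);print(s["eef_rot"])
np.save("s10.npy",s,allow_pickle=True)
bgr=im[:,:,::-1].copy();cv2.imwrite("pics/w10.png",bgr)
print(proj("wrist",[.5896,.018,.1225],s))
cv2.imwrite("pics/w10c.png",cv2.resize(bgr[100:220,180:320],None,fx=5,fy=5,interpolation=cv2.INTER_CUBIC))
```

```text
12.55 [0.6174 0.0151 0.3013] [ 0.4223  0.2487 -2.1456] 0.031152204636898186 [-0.1649  0.4965  1.0719 -0.0003  1.5737 -1.7348]
[[-1.      0.0009 -0.0005]
 [ 0.0009  1.     -0.0002]
 [ 0.0005 -0.0002 -1.    ]]
[254.4358 145.8035]
```

View pics/w10c.png

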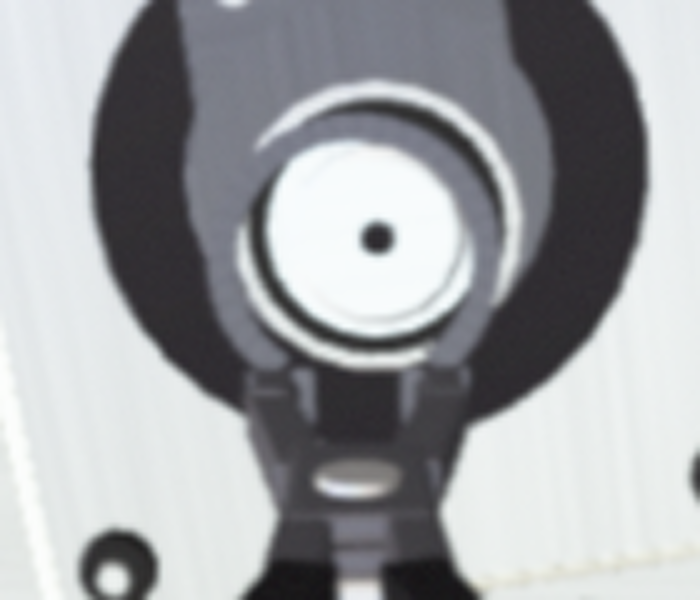

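Run:
```python
from h import *
s=np.load("s10.npy",allow_pickle=True).item()
g=cv2.cvtColor(cv2.imread("pics/w10.png"),cv2.COLOR_BGR2GRAY).astype(float)
p=g[142:153,250:261];w=np.clip(150-p,0,None);yy,xx=np.mgrid[142:153,250:261];uv=((w*xx).sum()/w.sum(),(w*yy).sum()/w.sum())
X=onz("wrist",uv,.1225,s);print(uv,X,s["eef_rot"].T@(X-s["position"])*1000)
m=cv2.inRange(g.astype(np.uint8),200,255)[120:172,225:285]
c=max(cv2.findContours(m,0,1)[0],key=cv2.contourArea);print(cv2.fitEllipse(c),cv2.minEnclosingCircle(c))
print(onz("top",(250.5,191),.1225))
```

```text
(np.float64(255.0406893250359), np.float64(147.23408329344184)) [0.5912 0.0187 0.1225] [ 26.1339   3.6177 178.7836]
((27.96150779724121, 27.292707443237305), (35.295257568359375, 41.38551712036133), 129.71214294433594) ((29.685483932495117, 25.411291122436523), 21.40729522705078)
[0.5896 0.0182 0.1225]
```

Emit:
{"fn": "jog_arm", "kwargs": {
  "plan": [
    [0,0,0,-0.1,0.2,0.5,1],
    [0,0,0,-0.19,0.44,1.5,1],
    [0,0,0,-0.19,0.44,2.5,1],
    [0,0,0,-0.19,0.44,3.4,1],
    [0,0,0,-0.19,0.44,3.8,1],
    [0,0,0,-0.19,0.44,3.8,1],
    [0,0,0,-0.19,0.44,3.8,1]
  ]
}}

```text
time_s: 13.18
position: [0.6195, 0.0204, 0.2634]
eef_rot: [[-1.0, -0.0, -0.0], [-0.0, 1.0, 0.0], [0.0, 0.0, -1.0]]
wrist_force: [0.5, 0.1, -1.8]
finger_gap: 0.0314
grasp_force: 35.0
```

Run:
```python
from h import *
s=sense();im=grab_frame("wrist");print(s["time_s"],s["position"],s["wrist_force"],s["finger_gap"])
np.save("s11.npy",s,allow_pickle=True)
bgr=im[:,:,::-1].copy();cv2.imwrite("pics/w11.png",bgr)
g=cv2.cvtColor(bgr,cv2.COLOR_BGR2GRAY)
c=proj("wrist",[.5912,.0187,.1225],s);print(c)
p=g[int(c[1])-5:int(c[1])+6,int(c[0])-5:int(c[0])+6].astype(float);w=np.clip(150-p,0,None);yy,xx=np.mgrid[-5:6,-5:6];uv=((w*xx).sum()/w.sum()+int(c[0]),(w*yy).sum()/w.sum()+int(c[1]))
X=onz("wrist",uv,.1225,s);print(uv,X,s["eef_rot"].T@(X-s["position"])*1000)
r=int(round(c[1]));k=int(round(c[0]))
for d in(-3,0,3):print("row",r+d," ".join("%3d"%v for v in g[r+d,k-36:k+37]))
for d in(-4,0,4):print("col",k+d,"rows",r-36,"..",r+36," ".join("%3d"%v for v in g[r-36:r+37,k+d]))
```

```text
13.1833 [0.6195 0.0204 0.2634] [ 0.4762  0.1088 -1.7894] 0.031364633788476357
[249.9165 150.0966]
(np.float64(249.79204693611473), np.float64(150.0638852672751)) [0.5912 0.0186 0.1225] [ 28.3263  -1.8455 140.9291]
row 147 126 128 128 152 209 230 221 159 125 124 123 124 135 185 240 249 250 250 250 250 250 250 250 250 250 250 250 250 249 250 249 248 236 192 132 100  90 106 156 220 243 248 249 249 249 249 249 249 250 250 250 250 249 239 211 194 226 244 244 226 172 133 124 125 134 171 215 223 193 149 127 124 121
row 150 127 127 129 140 185 227 226 188 140 125 126 128 148 205 242 248 249 249 249 249 249 249 249 249 249 249 249 250 249 250 248 233 167  85  49  47  46  48  54 109 203 246 250 250 250 250 250 250 250 250 250 250 249 239 210 191 226 244 246 235 194 144 126 127 132 162 212 223 187 140 124 121 106
row 153 124 125 127 131 163 220 222 185 140 127 126 127 141 196 241 248 249 249 250 250 250 250 250 250 250 250 250 250 250 250 250 248 235 181 118  82  82 103 153 218 243 249 250 250 250 250 250 249 250 250 250 250 248 235 197 192 229 245 245 232 188 140 126 125 131 159 204 211 173 13
[... 261 characters left out ...]
 239 195 104  55  60 116 196 227 217 135  62  46  44  46  45  44  45
col 250 rows 114 .. 186 142 196 228 226 179 106  58  55  83 116 123 124 126 147 188 222 229 240 246 249 250 250 250 250 250 250 250 250 250 250 250 243 184  90  50  47  46  47  50  82 172 241 249 250 249 249 249 249 249 250 250 250 250 245 224 228 243 234 142  58  55  95 170 225 216 136  63  46  45  45  43  44  45
col 254 rows 114 .. 186 132 170 217 227 204 133  69  53  78 114 125 126 125 140 185 220 217 230 239 245 249 250 250 250 250 250 250 250 250 250 250 250 249 243 229 212 203 206 226 243 249 250 250 249 249 249 249 249 250 250 250 250 248 233 213 229 239 199 108  54  58 116 194 227 216 133  62  47  46  46  45  44  45
```

Emit:
{"fn": "jog_arm", "kwargs": {
  "plan": [
    [0,0,0,0.03,-0.05,0.2,1],
    [0,0,0,0.03,-0.05,0.5,1],
    [0,0,0,0.03,-0.05,0.8,1],
    [0,0,0,0.03,-0.05,1.1,1],
    [0,0,0,0.03,-0.05,1.4,1],
    [0,0,0,0.03,-0.05,1.7,1],
    [0,0,0,0.03,-0.05,1.7,1],
    [0,0,0,0.03,-0.05,1.7,1]
  ]
}}

```text
time_s: 13.9
position: [0.6192, 0.02, 0.2463]
eef_rot: [[-1.0, -0.0, -0.0], [-0.0, 1.0, 0.0], [0.0, 0.0, -1.0]]
wrist_force: [-0.2, 1.2, -3.0]
finger_gap: 0.0312
grasp_force: 35.0
```

Emit:
{"fn": "jog_arm", "kwargs": {
  "plan": [
    [0,0,0,0,0,0.1,1],
    [0,0,0,0,0,0.2,1],
    [0,0,0,0,0,0.3,1],
    [0,0,0,0,0,0.3,1],
    [0,0,0,0,0,0.3,1]
  ]
}}

```text
time_s: 14.32
position: [0.6192, 0.02, 0.2435]
eef_rot: [[-1.0, -0.0, -0.0], [-0.0, 1.0, 0.0], [0.0, 0.0, -1.0]]
wrist_force: [-0.6, 0.8, -2.7]
finger_gap: 0.0312
grasp_force: 35.0
```

```bash
cat > look.py <<'E'
from h import *
import sys
n=sys.argv[1];s=sense();im=grab_frame("wrist");print(s["time_s"],s["position"],s["wrist_force"],s["finger_gap"])
np.save(f"s{n}.npy",s,allow_pickle=True)
bgr=im[:,:,::-1].copy();cv2.imwrite(f"pics/w{n}.png",bgr)
g=cv2.cvtColor(bgr,cv2.COLOR_BGR2GRAY)
c=proj("wrist",[.5912,.0187,.1225],s);r=int(round(c[1]));k=int(round(c[0]));print(c)
for d in(-3,0,3):print("row",r+d,k-36," ".join("%3d"%v for v in g[r+d,k-36:k+37]))
for d in(-4,0,4):print("col",k+d,"rows",r-36,"..",r+36," ".join("%3d"%v for v in g[r-36:r+37,k+d]))
E
python3 look.py 12
```

```text
14.3167 [0.6192 0.02   0.2435] [-0.615   0.8388 -2.6762] 0.031198546388865312
[250.2191 153.4638]
row 150 214 127 145 197 227 226 179 106  94 117 124 125 128 148 206 244 249 250 250 250 250 250 250 250 249 249 250 250 250 250 249 250 248 241 215 163 118  98 100 125 177 228 246 249 249 249 249 249 249 249 249 249 250 250 250 247 232 196 199 227 228 189 141 126 126 125 111  89 123 195 225 220 175 135
row 153 214 127 134 175 225 231 207 124  97 119 125 126 127 143 200 242 249 249 249 249 249 249 249 249 249 249 249 249 249 249 249 248 235 173  91  51  47  46  47  48  65 130 215 246 250 250 250 250 250 250 250 250 250 250 250 248 233 195 194 225 227 187 139 125 125 122 110  99 142 207 227 206 161 131
row 156 214 126 131 166 222 229 214 146  97 112 122 124 124 131 174 230 247 249 249 250 250 250 250 250 250 250 250 250 250 250 250 249 247 231 171  95  56  51  54  78 141 216 245 250 250 250 250 250 250 250 250 250 249 250 249 247 228 187 201 227 215 158 127 123 123 120 103 116 183 226 227 195 148 127
col 246 rows 117 .. 189 224 227 193 120  65  74 111 122 124 124 135 186 235 244 240 240 24
[... 157 characters left out ...]
 231 242 235 150  64  51  66 137 217 231 217 133  61  47  46  52  62
col 250 rows 117 .. 189 230 226 178 105  61  81 114 123 124 127 149 207 241 242 231 231 241 245 248 250 249 250 250 250 250 250 250 250 250 250 250 244 187  98  53  47  46  46  46  51 101 196 244 250 249 249 249 248 249 249 250 250 250 250 248 237 222 233 235 179  91  52  58 108 184 226 217 135  62  45  46  52  61
col 254 rows 117 .. 189 226 228 199 124  68  78 115 126 125 126 140 193 239 242 229 221 233 239 246 249 250 250 250 250 250 249 250 250 250 250 250 250 245 228 198 158 130 133 170 216 242 249 250 250 249 249 249 249 249 249 250 250 250 250 246 225 213 233 234 160  75  51  62 128 209 230 215 133  62  45  45  52  60
```

Emit:
{"fn": "jog_arm", "kwargs": {
  "plan": [
    [0,0,0,0,0,0.1,1],
    [0,0,0,0,0,0.2,1],
    [0,0,0,0,0,0.3,1],
    [0,0,0,0,0,0.3,1],
    [0,0,0,0,0,0.3,1]
  ]
}}

```text
time_s: 14.78
position: [0.6192, 0.02, 0.2404]
eef_rot: [[-1.0, -0.0, -0.0], [-0.0, 1.0, 0.0], [0.0, 0.0, -1.0]]
wrist_force: [-0.1, 0.4, -2.9]
finger_gap: 0.0315
grasp_force: 35.0
```

Emit:
{"fn": "jog_arm", "kwargs": {
  "plan": [
    [0,0,0,0,0,0.05,1],
    [0,0,0,0,0,0.1,1],
    [0,0,0,0,0,0.1,1],
    [0,0,0,0,0,0.1,1]
  ]
}}

```text
time_s: 15.12
position: [0.6192, 0.02, 0.2395]
eef_rot: [[-1.0, -0.0, -0.0], [-0.0, 1.0, -0.0], [0.0, -0.0, -1.0]]
wrist_force: [-0.5, 0.2, -2.3]
finger_gap: 0.0313
grasp_force: 35.0
```

```bash
python3 look.py 13
python3 - <<'E'
from h import *
# depth of ring relative to TCP from right/left band width, and scene view of tool
for n,r in(("11",150),("12",153)):
    pass
a=grab_frame("scene");cv2.imwrite("pics/sc2.png",a[:,:,::-1])
for z in(.100,.1055,.108,.1225,.24):print(z,proj("scene",[.5912,.0187,z]),proj("scene",[.619,.02,z]))
E
```

```text
15.1167 [0.6192 0.02   0.2395] [-0.471   0.2498 -2.3004] 0.03134511415499613
[250.2281 154.1427]
row 151 214 129 163 224 232 219 142  80  93 116 122 124 125 151 210 245 249 249 250 250 250 250 250 250 250 250 249 249 250 250 249 249 247 233 185 120  82  70  77 108 164 221 243 248 249 249 249 249 249 250 250 250 250 250 250 248 237 205 188 217 224 188 140 125 125 125 117  93 104 175 220 224 188 144
row 154 214 129 152 209 230 223 161  92  95 119 125 126 127 142 199 243 249 249 249 249 249 249 249 249 249 249 249 249 249 249 249 248 230 152  74  49  48  46  47  47  62 127 213 247 250 250 250 250 250 250 250 250 250 250 250 249 238 206 186 218 220 177 137 127 127 124 113  93 121 196 228 225 181 137
row 157 214 128 140 181 223 226 200 123  84 110 123 125 125 131 160 219 245 249 250 250 250 250 250 250 250 250 250 249 249 250 250 249 246 229 172 105  63  55  60  91 155 222 245 250 250 250 250 250 250 250 250 250 249 249 249 248 233 194 189 218 204 151 125 124 122 118  99  97 155 214 227 212 167 133
col 246 rows 118 .. 190 228 204 130  69  75 110 123 122 124 132 178 233 246 242 238 245 247
[... 385 characters left out ...]
 49  47  46  46  45  55 127 225 247 250 250 249 249 249 249 249 250 250 250 250 248 233 220 233 235 175  88  52  57 107 185 226 216 135  61  47  52  62  64
col 254 rows 118 .. 190 229 204 128  68  77 114 125 125 126 138 192 240 247 235 221 233 238 244 249 249 250 250 250 250 249 250 250 250 250 250 250 249 243 221 171 140 127 133 175 222 244 249 250 250 249 249 249 249 249 250 250 250 250 250 246 225 213 233 233 152  67  50  61 128 208 229 215 134  62  47  53  60  63
0.1 [264.4964 191.7792] [272.931  198.5511]
0.1055 [264.5112 190.3349] [272.9801 197.1171]
0.108 [264.518  189.6746] [273.0026 196.4614]
0.1225 [264.5577 185.7969] [273.1344 192.6101]
0.24 [264.9138 151.032 ] [274.3181 158.0385]
```

Emit:
{"fn": "jog_arm", "kwargs": {
  "plan": [
    [0,0,0,0,0,0.05,1],
    [0,0,0,0,0,0.1,1],
    [0,0,0,0,0,0.15,1],
    [0,0,0,0,0,0.2,1],
    [0,0,0,0,0,0.2,1],
    [0,0,0,0,0,0.2,1]
  ]
}}

```text
time_s: 15.72
position: [0.6193, 0.02, 0.2375]
eef_rot: [[-1.0, -0.0, 0.0], [-0.0, 1.0, 0.0], [-0.0, 0.0, -1.0]]
wrist_force: [0.5, 0.1, -1.2]
finger_gap: 0.0313
grasp_force: 35.0
```

Emit:
{"fn": "jog_arm", "kwargs": {
  "plan": [
    [0,0,0,0,0,0.05,1],
    [0,0,0,0,0,0.1,1],
    [0,0,0,0,0,0.1,1],
    [0,0,0,0,0,0.1,1]
  ]
}}

```text
time_s: 16.05
position: [0.6194, 0.02, 0.2371]
eef_rot: [[-1.0, -0.0, 0.001], [-0.0, 1.0, -0.0], [-0.001, -0.0, -1.0]]
wrist_force: [0.3, -0.6, 3.0]
finger_gap: 0.0312
grasp_force: 35.0
```

Emit:
{"fn": "jog_arm", "kwargs": {
  "plan": [
    [0,0,0,0,0,0.05,1],
    [0,0,0,0,0,0.1,1],
    [0,0,0,0,0,0.1,1],
    [0,0,0,0,0,0.1,1]
  ]
}}

```text
time_s: 16.38
position: [0.6197, 0.02, 0.2368]
eef_rot: [[-1.0, -0.0, 0.003], [-0.0, 1.0, -0.0], [-0.003, -0.0, -1.0]]
wrist_force: [-0.5, -0.2, 6.7]
finger_gap: 0.0311
grasp_force: 35.0
```

```bash
python3 look.py 14
```

```text
16.3833 [0.6197 0.02   0.2368] [-0.4577 -0.2431  6.6851] 0.031092023110271223
[250.2824 153.7635]
row 151 214 134 172 224 232 217 129  76 101 119 122 121 127 154 214 245 249 249 249 250 250 250 250 250 250 249 250 249 249 249 249 249 246 226 158  95  66  56  61  79 131 206 242 249 249 249 250 250 250 250 250 250 250 250 250 249 243 218 186 207 227 203 145 123 123 123 117  95  87 141 206 226 210 164
row 154 214 129 165 226 234 221 143  82  96 120 124 124 126 143 202 243 249 249 249 249 249 249 249 249 249 249 249 250 250 250 250 248 233 161  79  49  46  47  47  46  53 111 204 245 250 250 250 250 250 250 250 250 250 250 250 249 244 221 188 212 224 194 142 125 124 126 118  95 103 171 221 227 197 149
row 157 214 129 148 195 225 226 195 116  85 111 122 124 125 128 154 215 245 249 250 250 250 250 250 250 250 250 249 249 250 250 250 250 249 240 198 126  80  69  77 104 159 222 246 250 250 250 250 250 250 250 250 249 250 250 250 248 238 205 181 206 197 146 124 122 122 119 103  86 125 199 229 227 186 139
col 246 rows 118 .. 190 223 157  81  59  85 114 122 124 124 138 197 240 243 236 241 246 24
[... 157 characters left out ...]
 231 242 226 130  54  51  72 145 221 232 210 120  52  49  58  63  64
col 250 rows 118 .. 190 203 132  70  64  97 119 122 124 128 154 214 241 235 222 234 242 246 249 250 250 250 250 250 250 249 250 250 250 250 250 244 201 113  56  47  46  47  45  47  69 160 241 250 250 249 249 249 249 249 250 250 250 250 250 247 231 222 238 234 155  72  51  61 118 198 228 214 125  52  48  57  62  70
col 254 rows 118 .. 190 222 153  77  61  91 118 125 124 126 147 204 241 241 227 228 236 241 246 249 250 250 250 250 250 250 250 250 250 250 250 250 248 235 206 157 120 111 129 174 222 243 249 250 250 249 249 249 249 249 250 250 250 250 250 245 221 217 239 232 140  58  50  67 142 222 232 212 122  51  49  60  63  70
```

Emit:
{"fn": "jog_arm", "kwargs": {
  "plan": [
    [0,0,0,0,0,-0.05,1],
    [0,0,0,0,0,-0.1,1],
    [0,0,0,0,0,-0.15,1],
    [0,0,0,0,0,-0.17,1],
    [0,0,0,0,0,-0.17,1],
    [0,0,0,0,0,-0.17,1],
    [0,0,0,0,0,-0.17,1],
    [0,0,0,0,0,-0.17,1]
  ]
}}

```text
time_s: 17.1
position: [0.6192, 0.02, 0.2371]
eef_rot: [[-1.0, -0.0, -0.0], [-0.0, 1.0, -0.0], [0.0, -0.0, -1.0]]
wrist_force: [0.1, -0.4, 1.9]
finger_gap: 0.0315
grasp_force: 35.0
```

```bash
python3 look.py 15
python3 - <<'E'
from h import *
a=grab_frame("scene");cv2.imwrite("pics/sc3.png",a[:,:,::-1])
g=cv2.cvtColor(a,cv2.COLOR_RGB2GRAY);g0=cv2.cvtColor(cv2.imread("pics/scene.png"),cv2.COLOR_BGR2GRAY)
for q in(g,g0):
    print()
    for r in range(176,206):print(r," ".join("%3d"%v for v in q[r,246:286]))
E
```

```text
17.1 [0.6192 0.02   0.2371] [ 0.1148 -0.4095  1.8891] 0.03149264471371471
[250.2228 154.5736]
row 152 214 134 172 224 232 214 127  73 101 118 123 122 126 154 214 245 249 249 249 250 250 250 250 250 249 249 249 249 249 249 249 249 245 224 149  84  62  53  53  65 116 198 241 249 249 250 249 250 250 250 250 250 250 250 250 249 242 218 189 211 220 185 140 123 123 121 117  91  87 146 209 225 201 155
row 155 214 131 166 226 234 219 142  81  95 120 126 123 124 137 192 242 248 249 249 249 249 249 249 249 249 249 249 250 250 250 250 248 229 147  71  48  46  46  46  46  59 119 210 246 250 250 250 250 250 250 250 250 250 250 250 249 239 208 186 216 218 176 136 126 126 124 114  90 110 185 226 227 191 144
row 158 214 128 148 196 226 226 196 116  80 106 122 126 126 128 154 214 245 249 250 250 250 250 250 250 250 249 249 249 250 250 250 250 249 240 206 149 109  83  90 130 186 232 247 250 250 250 250 250 250 250 250 249 249 250 249 248 235 193 175 192 182 142 125 124 124 117  99  89 140 205 229 220 176 135
col 246 rows 119 .. 191 221 148  75  64  96 116 123 124 127 156 217 243 241 234 241 246 248 24
[... 9995 characters left out ...]
  78  66  64  65  57  37  17  21  17  20  27
202  65  69  74  69  69  69  74  89 101 109 116 112 117 117 113 102 101  98  96  96  94  89  95 106 107 105  96  83  73  66  63  66  65  52  32  11  17  20  24  18
203  73  69  66  69  73  68  73  75  89 102 110 111 111 115 114 113 116 117 115 116 110 108 103 100  94  85  77  69  69  64  63  63  58  43  22  27  22  13  19  18
204  66  66  68  67  68  70  68  71  80  95 105 106 110 107 109 106 109 109 107 105 104 101  96  90  82  75  70  73  66  63  65  59  50  34  21  25  15  26  21  19
205  63  68  66  67  71  70  69  70  71  75  85  95 103 101 102 101 103 101 101  97  96  91  86  85  77  73  70  66  64  63  63  51  34  18  14  25  21  16  20  18
```

```bash
python3 -c "
from bench import *
print(sign_off())"
```

```text
the job is handed in; nothing more can be done
None
```

I've handed the job in with the pliers squeezed to the stop and the spread ring round the stub, resting lightly on the washer (about 4 N) in line with the groove. From the arm's height where the ring touched down, I estimate its mid-height is within about 1 mm of the groove's; I couldn't measure its tilt directly, and the hand-in gave no verdict.

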